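Weigh a brass coupling on the bench scale

ROBOT

A 6-joint arm with a two-finger parallel gripper is mounted at the origin on the work surface. World frame = base frame: x ahead of the robot, y to its left, z up, the work surface at z = 0. Lengths are in m, angles in rad, forces in N, time in s.
With the tool pointing down it reaches from about 0.25 to 0.8 m from the base axis. Payload 3.9 kg.
Tool frame: the origin (TCP) lies at the very end of the fingers, on their centre line; the grasp point (between the pads) lies 19 mm behind it; y points along the fingers, x is the direction in which the jaws open and shut, and the axes are right-handed (so a half turn about y gives the same grasp; the last joint's range is limited). The gripper opens to 85 mm and grips with 20 to 120 N. Pads are 22 mm wide; open, the fingers measure 114 mm over their backs; the gripper's body (76 mm by 85 mm) begins 54 mm behind the grasp point. The pads swing forward as they close: fully open they stand 13 mm farther back than shut.
Start: joints at [1.261, 0.26, -0.138, 1.173, 0, 1.571], TCP at [0.16, 0.5, 0.231] pointing down, gripper open.
Joint ranges: [-2.78, 2.78], [-0.83, 1.72], [-1.28, 1.37], [-1.9, 2.12], [-1.57, 1.48], [-3.14, 3.14]. Speed limits (rad/s): [2.57, 2.57, 3.14, 3.14, 3.14, 3.14].

INTERFACE

Orientations are given as a unit quaternion [w, x, y, z].
In Python, from workcell import r gives the robot as it stands.
- The arm moves only by the shell command python3 -m pendant 'ROWS' [FORCE]. ROWS is JSON, a list of rows, each a list of 7 numbers: the shift along the world's x, y, z in mm, then the turn, a rotation vector about the world's x, y, z in rad, then the closure, from -1 (fully open) to 1 (shut). In form: [[x, y, z, rx, ry, rz, hand], ...]. A call has 1 to 12 rows; each row shifts and turns the commanded pose from where the row before left it; what a row does not reach is not made up. A row lasts 1/8 s, in which the tool goes at most 62.5 mm and 10.7 degrees, less where a joint would pass 70% of its speed; a pose out of reach is approached as far as the arm can. A call is refused whole if a number of a shift passes 62.5 or a number of a turn 0.188, either way. A call with a gripper value outside its range is refused whole. The fingers move at their own pace and stop on an object; FORCE is the grip in N (left out, the last holds). Time passes only in rows, so rows that do not move let the fingers close. It gives the time, the measured TCP pose, the force and the opening at its end, in the units of the state.
- r.observe(): the state, without advancing time (a new reading comes with each control period).
- r.snapshot(name): name is "scene" or "top" or "wrist"; returns (picture, depth): 420x560x3 uint8, red, green, blue; 420x560 float32, m along the optical axis (not along the pixel's ray), 0 where there is no reading.
- r.camera_model(name): a dict with "camera_matrix" (3x3 intrinsics, pixels), "distortion" ([k1, k2, p1, p2, k3] as OpenCV has them; the pictures are not rectified), "T" (4x4, takes a point from camera to world coordinates); the wrist camera has in their place "hand_eye" (4x4, takes a point from camera to tool coordinates, whose origin is the TCP and whose axes are the tool frame's). Camera axes: x right, y down, z forward; pixel columns grow to the right and rows downward; lengths in m; the calibration is good to about 2 mm. A picture is of the moment at which its call begins: read the wrist's pose just before it. camera_model takes no time and is no camera call.
- r.finish_job(): hands the job in, once; it reports no verdict.
The state is a dict: "time_s": time; "q": joint angles; "qd": joint speeds; "joint_torque": joint torques, N m; "tcp_pos": TCP position; "tool_rot": TCP orientation; "contact_force": force on the tool from outside, world axes, zero at the start; "ft_torque": the same for the moment, N m; "width": opening from 0.0 (shut) to 1.0 (fully open).
Only numpy, scipy, OpenCV 4.12 (cv2) and the standard library are available. Lean on these libraries where they do the work, as an engineer would, in place of code of your own. Each camera call takes 0.05 s, during which the arm holds its last target.

TASK

Weigh the brass hydraulic coupling: stand it upright near the middle of the scale's round pan, setting it down rather than dropping it, and let go. Then press the scale's green key firmly, until it has given way, hold it down for half a second and let go, leaving the coupling standing on the pan. Do not press the red key, and do not lean on the green key so hard that the keypad is damaged.

Things in the scene. Friction and masses are not known exactly. Their poses are not given: they have to be found in the camera images.
- coupling_mid (a point): the centre, half-way up, of the loose brass-coloured hydraulic coupling, a round solid 60 mm tall that stands upright on the table: a sleeve 34 mm in diameter from 13 to 47 mm up, with ends 26 mm in diameter above and below. Mass 0.17 to 0.35 kg. Its z axis is the coupling's own axis and points up; its underside is 30 mm below this point. Three other fittings of similar size (bright steel, blue and black) stand near it, 90 mm or more away from centre to centre
- pan_centre (a point): the centre of the top surface of the scale's round steel pan, 144 mm in diameter, flat, 60 mm above the table, fixed. The white scale is 290 mm long, 210 mm wide and fixed to the table; its x axis points from the keypad to the pan (roughly away from the robot). The two keys lie in a row across the scale, 165 mm from the pan's centre, on the robot's side of it, beyond a blank display
- key_green: the scale's green membrane key, 28 mm square; origin at the centre of its top face, 54 mm above the table and 4 mm above the dark keypad round it; z points up. It is pressed straight down and hardly moves: it starts to give at 3 N, and stops after 1.5 mm at 6 N. It counts as pressed at more than 4 N; more than 40 N damages it
- key_red: the scale's red key, the same size and height as the green one, 72 mm from it centre to centre; green and red may be either way round. Origin at the centre of its top face. Not to be pressed
Mind the look-alikes: they are no part of the job. There is more than one size of the part that bears coupling_mid; the job needs the largest.

How it is judged:
By the outcome, as a careful person would: the job done as asked, in the order asked, and still so for the second after the job is handed in, with the robot touching nothing.
It also fails if it takes over 50 s, if anything falls off the work surface, if the arm or the gripper's body presses on something with over 40 N, if the wrist force passes 120 N, or if a joint passes its speed limit or range.

## Working session

There is one attempt and no reset: what is moved stays moved. The work goes in short steps, Python scripts to look and compute and a shell command to move; the robot and the scene stay as the last step left them, time stands still between calls to the robot, and variables do not carry over. Pictures are saved under pics/ and viewed, and the job is handed in when it is done.

```bash
ls; mkdir -p pics; python3 - <<'E'
from workcell import r
import cv2,numpy as np
o=r.observe(); print({k:np.round(v,3).tolist() for k,v in o.items()})
for n in("scene","top","wrist"):
    p,d=r.snapshot(n); cv2.imwrite(f"pics/{n}0.png",p[:,:,::-1]); np.savez(f"pics/{n}0.npz",p=p,d=d)
    c=r.camera_model(n); print(n,{k:np.round(v,4).tolist() for k,v in c.items()})
E
```

```text
pics
{'time_s': 0.0, 'q': [1.261, 0.261, -0.139, 1.173, -0.0, 1.571], 'qd': [0.001, 0.001, 0.001, -0.001, -0.002, -0.001], 'joint_torque': [-0.0, -40.567, 25.392, 0.019, -0.0, -0.0], 'tcp_pos': [0.16, 0.499, 0.23], 'tool_rot': [-0.571, 0.572, 0.416, -0.417], 'contact_force': [0.494, -0.38, 0.34], 'ft_torque': [0.038, -0.011, -0.026], 'width': 1.003}
scene {'camera_matrix': [[503.392, 0.0, 278.4273], [0.0, 503.392, 208.4114], [0.0, 0.0, 1.0]], 'distortion': [-0.066, 0.0, 0.0, 0.0, 0.0], 'T': [[-0.7961, 0.5194, -0.3105, 0.7967], [0.6051, 0.6773, -0.4185, 0.345], [-0.0071, -0.5211, -0.8535, 0.8036], [0.0, 0.0, 0.0, 1.0]]}
top {'camera_matrix': [[520.8095, 0.0, 283.0461], [0.0, 520.8095, 209.7623], [0.0, 0.0, 1.0]], 'distortion': [0.0581, 0.0, 0.0, 0.0, 0.0], 'T': [[0.0113, -0.9841, 0.1775, 0.3827], [-0.9993, -0.0048, 0.0371, -0.0577], [-0.0356, -0.1778, -0.9834, 0.9495], [0.0, 0.0, 0.0, 1.0]]}
wrist {'camera_matrix': [[291.655, 0.0, 282.8952], [0.0, 291.655, 213.8149], [0.0, 0.0, 1.0]], 'distortion': [0.0104, 0.0, 0.0, 0.0, 0.0], 'hand_eye': [[1.0, 0.0012, -0.0013, 0.0004], [0.0015, -0.292, 0.9564, -0.1427], [0.0008, -0.9564, -0.292, 0.075], [0.0, 0.0, 0.0, 1.0]]}
```

View pics/top0.png

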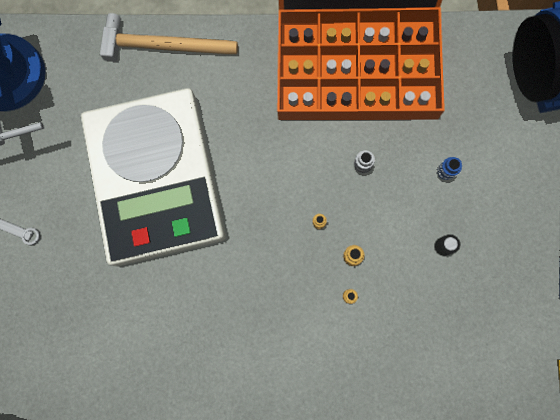

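View pics/scene0.png

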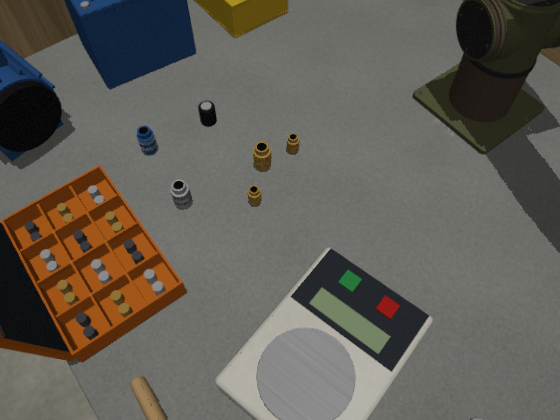

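View pics/wrist0.png

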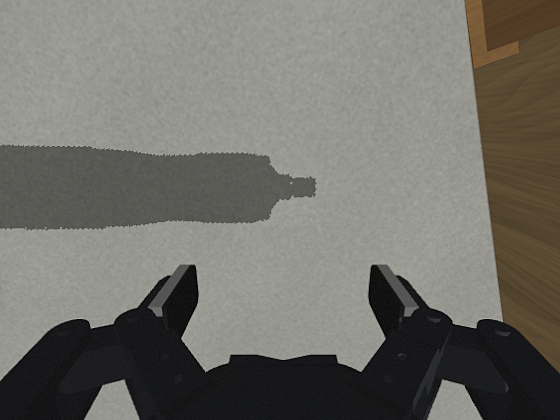

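Top view: the brass-coloured candidates are at (320,221), (354,256) and (350,296), plus small brass pieces in the orange tray. (354,256) looks largest. The pan is at about (143,143), the green key at (180,227) and the red key at (140,237). Next I'll measure these and crop in close.

```bash
cat > h.py <<'E'
import cv2,numpy as np
from workcell import r
from scipy.spatial.transform import Rotation as R
def camT(n,o=None):
    c=r.camera_model(n)
    if n!="wrist": return c,np.array(c["T"])
    w,x,y,z=o["tool_rot"]; T=np.eye(4); T[:3,:3]=R.from_quat([x,y,z,w]).as_matrix(); T[:3,3]=o["tcp_pos"]
    return c,T@np.array(c["hand_eye"])
def ray(n,uv,o=None):
    c,T=camT(n,o)
    p=cv2.undistortPoints(np.array([[uv]],float),np.array(c["camera_matrix"]),np.array(c["distortion"]))[0,0]
    return T[:3,3],T[:3,:3]@np.array([p[0],p[1],1])
def plane(n,uv,z,o=None):
    a,d=ray(n,uv,o); return a+d*(z-a[2])/d[2]
def dpt(n,uv,D,o=None):
    a,d=ray(n,uv,o); return a+d*D[int(round(uv[1])),int(round(uv[0]))]
def tri(r1,r2):
    A=[];b=[]
    for a,d in(r1,r2):
        d=d/np.linalg.norm(d);P=np.eye(3)-np.outer(d,d);A.append(P);b.append(P@a)
    return np.linalg.lstsq(np.vstack(A),np.hstack(b),rcond=None)[0]
def blobs(m,mn=30):
    n,l,s,c=cv2.connectedComponentsWithStats(m.astype(np.uint8))
    return [(s[i],c[i],l==i) for i in range(1,n) if s[i,4]>=mn]
E
python3 - <<'E'
from h import *
for n in("top","scene"):
    f=np.load(f"pics/{n}0.npz");p,D=f["p"],f["d"]
    h=cv2.cvtColor(p,cv2.COLOR_RGB2HSV); H,S,V=[h[...,i].astype(int) for i in range(3)]
    print(n)
    for nm,m,z in(("brass",(H>14)&(H<30)&(S>120)&(V>70),.06),("green",(H>50)&(H<80)&(S>150),.054),("red",((H<6)|(H>174))&(S>170),.054)):
        for s,c,mk in blobs(m,40):
            q=plane(n,c,z)
            ds=D[mk]; print(nm,s.tolist(),c.round(1),"plane",q.round(4),"depthpt",dpt(n,c,D).round(4))
    m=((S<25)&(V>120)).astype(np.uint8)
f=np.load("pics/top0.npz");p,D=f["p"],f["d"]
# height map -> points at pan height
c,T=camT("top"); vv,uu=np.mgrid[:420,:560]
pts=cv2.undistortPoints(np.stack([uu,vv],-1).reshape(-1,1,2).astype(float),np.array(c["camera_matrix"]),np.array(c["distortion"])).reshape(420,560,2)
P=np.concatenate([pts,np.ones((420,560,1))],-1)*D[...,None]@T[:3,:3].T+T[:3,3]
print("z pan,key,table",P[143,143,2],P[227,180,2],P[330,300,2])
np.save("pics/topP.npy",P)
for (u0,u1,v0,v1) in((305,335,205,237),(335,375,238,275),(335,365,282,310)):
    z=P[v0:v1,u0:u1,2]; print("maxz",np.percentile(z,[97,99.5,100]).round(4))
o=r.observe()
cv2.imwrite("pics/crop1.png",cv2.resize(p[195:315,295:395,::-1],None,fx=5,fy=5,interpolation=cv2.INTER_NEAREST))
cv2.imwrite("pics/crop2.png",cv2.resize(p[80:270,70:235,::-1],None,fx=3,fy=3,interpolation=cv2.INTER_NEAREST))
E
```

```text
top
brass [496, 0, 14, 10, 122] [502.3   4.6] plane [ 0.9214 -0.4158  0.06  ] depthpt [ 1.3202 -0.6808 -0.5984]
brass [327, 28, 10, 11, 77] [331.1  32.3] plane [ 0.8737 -0.1085  0.06  ] depthpt [ 0.8911 -0.1103  0.0285]
brass [341, 28, 10, 12, 75] [345.9  32.3] plane [ 0.8734 -0.1353  0.06  ] depthpt [ 0.8897 -0.1379  0.0304]
brass [403, 59, 11, 14, 101] [408.1  64.6] plane [ 0.8096 -0.2461  0.06  ] depthpt [ 0.8254 -0.253   0.0271]
brass [418, 59, 12, 14, 102] [423.2  64.5] plane [ 0.8094 -0.2728  0.06  ] depthpt [ 0.8244 -0.2804  0.0288]
brass [289, 60, 9, 14, 91] [293.   65.4] plane [ 0.8101 -0.0393  0.06  ] depthpt [ 0.8253 -0.0387  0.0283]
brass [303, 60, 10, 13, 90] [308.   65.3] plane [ 0.8102 -0.0665  0.06  ] depthpt [ 0.8254 -0.0668  0.0282]
brass [365, 92, 11, 10, 82] [370.   96.2] plane [ 0.7504 -0.1775  0.06  ] depthpt [ 0.764 -0.182  0.027]
brass [381, 92, 10, 13, 90] [385.2  96.9] plane [ 0.7488 -0.2043  0.06  ] depthpt [ 0.7621 -0.2097  0.0277]
brass [313, 214, 13, 15, 120] [318.9 221.4] plane [ 0.5232 -0.0863  0.06  ] depthpt [ 0.5256 -0.0868  0.0451]
brass [344, 245,
[... 959 characters left out ...]
223]
brass [105, 211, 18, 22, 203] [113.  221.2] plane [ 0.7678 -0.1725  0.06  ] depthpt [ 0.7662 -0.2012  0.0186]
brass [56, 279, 20, 26, 245] [ 65.9 291.5] plane [ 0.8898 -0.1025  0.06  ] depthpt [ 0.8955 -0.1299  0.0145]
brass [110, 290, 20, 27, 267] [119.7 302.6] plane [ 0.8288 -0.0333  0.06  ] depthpt [ 0.831  -0.0593  0.0089]
green [338, 270, 24, 22, 285] [349.6 280.5] plane [0.5155 0.155  0.054 ] depthpt [0.5155 0.155  0.054 ]
red [376, 296, 24, 23, 318] [387.3 306.8] plane [0.498  0.2246 0.054 ] depthpt [0.4982 0.2246 0.0543]
z pan,key,table 0.06134412275734902 0.05510816974983146 0.000336606079033519
maxz [0.0453 0.2335 0.9495]
maxz [0.0627 0.0649 0.9495]
maxz [0.0458 0.0469 0.0479]
```

View pics/crop1.png

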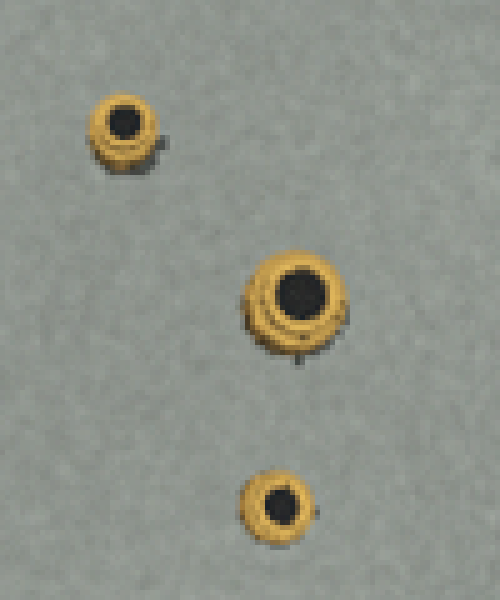

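View pics/crop2.png

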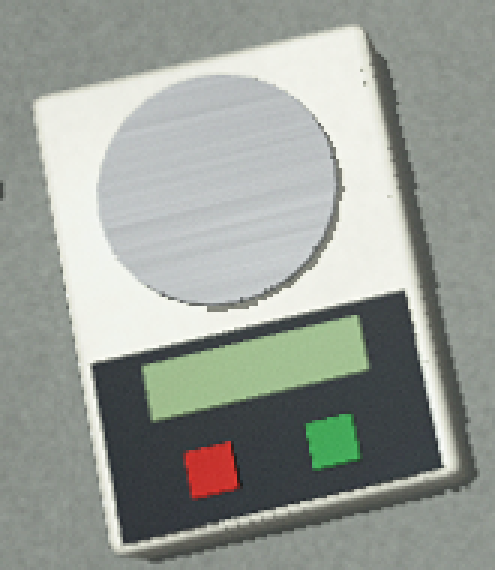

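The close crop confirms it: the middle part (354,256) is the widest, and its top is at z≈0.06. The other two are about 0.045 tall. Next I'll refine the coupling's top hole, the pan centre and the keys from both views.

```bash
python3 - <<'E'
from h import *
g={}
for n,(u,v),w in(("top",(354.8,253.4),9),("scene",(262,147),10)):
    f=np.load(f"pics/{n}0.npz");p=f["p"]
    u0,v0=int(u)-w,int(v)-w
    c=p[v0:v0+2*w,u0:u0+2*w].max(2)<60
    b=max(blobs(c,5),key=lambda b:b[0][4]); uv=b[1]+[u0,v0]; g[n]=uv
    print(n,b[0],uv,plane(n,uv,.060).round(4))
print("tri hole",tri(ray("top",g["top"]),ray("scene",g["scene"])).round(4))
pan={}
for n,box in(("top",(95,195,95,190)),("scene",(245,370,320,419))):
    f=np.load(f"pics/{n}0.npz");p=f["p"].astype(int)
    d=p[...,2]-p[...,0]; m=np.zeros(d.shape,bool); u0,u1,v0,v1=box
    m[v0:v1,u0:u1]=(d[v0:v1,u0:u1]>3)&(p[v0:v1,u0:u1].max(2)>90)
    m=cv2.morphologyEx(m.astype(np.uint8),cv2.MORPH_OPEN,np.ones((3,3)))
    b=max(blobs(m,50),key=lambda b:b[0][4]); ct=cv2.findContours(b[2].astype(np.uint8),0,cv2.CHAIN_APPROX_NONE)[0][0]
    e=cv2.fitEllipse(cv2.convexHull(ct)); pan[n]=e[0]
    w=np.array([plane(n,x,.06) for x in cv2.convexHull(ct)[:,0].astype(float)])
    A=np.c_[2*w[:,:2],np.ones(len(w))]; s=np.linalg.lstsq(A,(w[:,:2]**2).sum(1),rcond=None)[0]
    print(n,b[0],"ell",np.round(e[0],1),plane(n,e[0],.06).round(4),"circle",s[:2].round(4),"r",np.sqrt(s[2]+s[0]**2+s[1]**2).round(4))
print("tri pan",tri(ray("top",pan["top"]),ray("scene",pan["scene"])).round(4))
print("tri green",tri(ray("top",(180.6,226.8)),ray("scene",(349.6,280.5))).round(4))
print("tri red",tri(ray("top",(140.2,236.4)),ray("scene",(387.3,306.8))).round(4))
w,x,y,z=r.observe()["tool_rot"]; print(R.from_quat([x,y,z,w]).as_matrix().round(3))
E
```

```text
top [ 6  5  9 10 70] [354.85714286 253.61428571] [ 0.4681 -0.1472  0.06  ]
scene [ 5  6  9  8 59] [261.06779661 146.33898305] [ 0.4696 -0.148   0.06  ]
tri hole [ 0.4688 -0.1478  0.0594]
top [ 103  105   79   76 4176] ell [142.  142.9] [0.6635 0.2293 0.06  ] circle [0.6643 0.2293] r 0.0704Traceback (most recent call last):
  File "<stdin>", line 16, in <module>
ValueError: max() iterable argument is empty
```

```bash
python3 - <<'E'
from h import *
w,x,y,z=r.observe()["tool_rot"]; M=R.from_quat([x,y,z,w]).as_matrix(); print(M.round(3)); print("jaw yaw deg",np.degrees(np.arctan2(M[1,0],M[0,0])))
o=np.array(r.observe()["tcp_pos"]); print("shift mm",(np.array([.469,-.1475,.11])-o)*1000)
P=np.load("pics/topP.npy")
for n,uv in(("steel",(365,158)),("blue",(452,163)),("black",(449,243))): print(n,plane("top",uv,.06).round(3))
E
```

```text
[[ 0.305 -0.    -0.952]
 [ 0.952 -0.001  0.305]
 [-0.001 -1.    -0.   ]]
jaw yaw deg 72.24934879904194
shift mm [ 309.09417554 -647.0145644  -120.65563345]
steel [ 0.636 -0.167  0.06 ]
blue [ 0.627 -0.316  0.06 ]
black [ 0.488 -0.305  0.06 ]
```

```bash
python3 -m pendant '[[22,-46,0,0,0,-0.177,-1],[22,-46,0,0,0,-0.177,-1],[22,-46,0,0,0,-0.177,-1],[22,-46,0,0,0,-0.177,-1],[22,-46,0,0,0,-0.177,-1],[22,-46,0,0,0,-0.177,-1],[22,-46,0,0,0,-0.177,-1],[22,-46,0,0,0,-0.177,-1],[22,-46,0,0,0,-0.177,-1],[22,-46,0,0,0,-0.177,-1],[22,-46,0,0,0,-0.177,-1],[22,-46,0,0,0,-0.177,-1]]' 40; python3 - <<'E'
from h import *
o=r.observe();w,x,y,z=o["tool_rot"]; M=R.from_quat([x,y,z,w]).as_matrix();print("yaw",np.degrees(np.arctan2(M[1,0],M[0,0])),M[:,1].round(3),o["q"],(np.array([.469,-.1475,.012])-o["tcp_pos"])*1000)
E
```

```text
time_s: 1.65
tcp_pos: [0.4244, -0.0537, 0.2312]
tool_rot: [0.641, -0.641, 0.298, -0.298]
contact_force: [0.0, 0.2, -0.2]
width: 1.0
yaw -49.804033706437146 [ 0.  0. -1.] [-1.26052215e-01  9.37409646e-02 -3.48574666e-01  1.12841582e+00
  2.93294102e-04  2.31398851e+00] [  44.60341079  -93.813444   -219.20931227]
```

```bash
python3 -m pendant '[[15,-31,-20,0,0,-0.118,-0.5],[15,-31,-40,0,0,-0.118,-0.5],[15,-32,-40,0,0,-0.118,-0.5],[0,0,0,0,0,0,-0.5],[0,0,0,0,0,0,-0.5]]'; python3 - <<'E'
from h import *
o=r.observe();w,x,y,z=o["tool_rot"]; M=R.from_quat([x,y,z,w]).as_matrix();print("yaw",np.degrees(np.arctan2(M[1,0],M[0,0])),(np.array([.469,-.1475,.012])-o["tcp_pos"])*1000,o["q"][5])
p,D=r.snapshot("wrist");cv2.imwrite("pics/w1.png",p[:,:,::-1])
m=(p.max(2)<60);h=cv2.cvtColor(p,cv2.COLOR_RGB2HSV)
b=(h[...,0]>14)&(h[...,0]<30)&(h[...,1]>120)&(h[...,2]>70)
for s,c,mk in blobs(b,60): print(s.tolist(),c.round(1),plane("wrist",c,.06,o).round(4))
for s,c,mk in blobs(m,60):
    if s[4]<3000: print("dark",s.tolist(),c.round(1),plane("wrist",c,.06,o).round(4))
E
```

```text
time_s: 2.28
tcp_pos: [0.4686, -0.1457, 0.1314]
tool_rot: [0.58, -0.58, 0.404, -0.404]
contact_force: [-0.6, -0.0, 0.6]
width: 0.752
yaw -69.69661935508624 [   0.39000039   -1.84263554 -119.38440585] 2.485618568886572
[227, 103, 32, 32, 609] [243.5 118.6] [ 0.5321 -0.0923  0.06  ]
[265, 191, 41, 49, 1178] [284.8 212.2] [ 0.4783 -0.1431  0.06  ]
[240, 256, 27, 39, 674] [253.4 273.6] [ 0.4202 -0.1374  0.06  ]
dark [400, 0, 25, 10, 172] [411.3   3.4] [ 0.6334 -0.1697  0.06  ]
dark [376, 17, 27, 19, 86] [387.2  29.3] [ 0.6156 -0.1619  0.06  ]
dark [232, 110, 16, 17, 207] [239.6 118.3] [ 0.5313 -0.0897  0.06  ]
dark [274, 214, 23, 22, 374] [285.1 224.5] [ 0.4691 -0.1469  0.06  ]
dark [429, 226, 61, 50, 1513] [454.2 246.8] [ 0.4981 -0.279   0.06  ]
dark [245, 281, 13, 12, 125] [251.1 286. ] [ 0.4087 -0.1393  0.06  ]
```

View pics/w1.png

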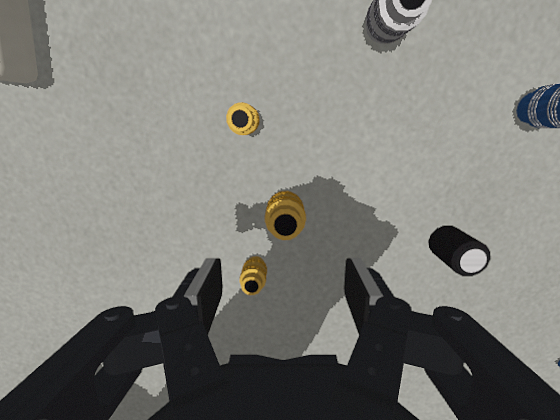

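Wrist view: the target's hole is at (285,224), giving (0.469,-0.147), in agreement with the earlier views. The small brass parts are at (240,118) and (251,286), and both lie clear of the fingers. I'll descend.

```bash
python3 -m pendant '[[0,-1,-30,0,0,0,-0.5],[0,0,-30,0,0,0,-0.5],[0,0,-30,0,0,0,-0.5],[0,0,-20,0,0,0,-0.5],[0,0,-9,0,0,0,-0.5],[0,0,0,0,0,0,-0.5]]' && python3 -m pendant '[[0,0,0,0,0,0,1],[0,0,0,0,0,0,1],[0,0,0,0,0,0,1],[0,0,0,0,0,0,1],[0,0,0,0,0,0,1],[0,0,0,0,0,0,1]]' 45
```

```text
time_s: 3.08
tcp_pos: [0.4694, -0.1466, 0.0129]
tool_rot: [0.581, -0.58, 0.404, -0.404]
contact_force: [0.0, -0.7, -0.5]
width: 0.75
time_s: 3.82
tcp_pos: [0.47, -0.1471, 0.0135]
tool_rot: [0.581, -0.58, 0.404, -0.405]
contact_force: [-0.9, 0.9, 7.0]
width: 0.38
```

```bash
python3 -m pendant '[[0,0,10,0,0,0,1],[0,0,30,0,0,0,1],[0,0,40,0,0,0,1],[0,0,40,0,0,0,1],[0,0,20,0,0,0,1],[0,0,0,0,0,0,1]]'; python3 - <<'E'
from h import *
o=r.observe();print((np.array([.665,.2295,.152])-o["tcp_pos"])*1000)
for n in("wrist","scene"):
  p,D=r.snapshot(n);cv2.imwrite(f"pics/{n}2.png",p[:,:,::-1])
E
```

```text
time_s: 4.58
tcp_pos: [0.4703, -0.1475, 0.1542]
tool_rot: [0.581, -0.58, 0.403, -0.406]
contact_force: [0.1, 0.1, -1.7]
width: 0.38
[194.71925385 376.9690293   -2.18499992]
```

View pics/wrist2.png

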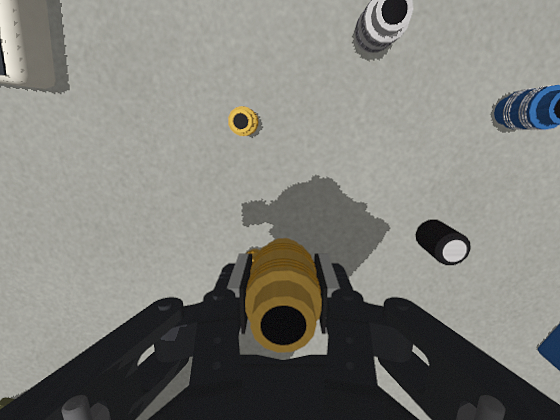

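View pics/scene2.png

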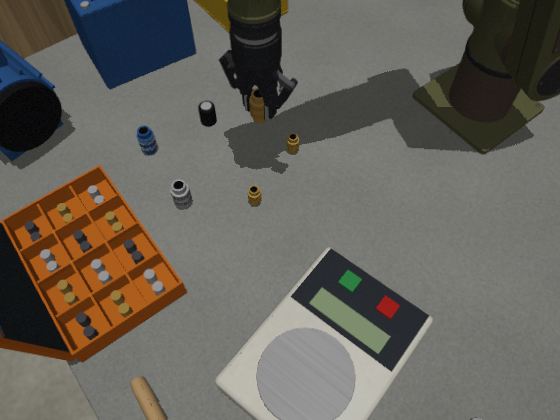

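Held upright, with the coupling at wrist (284,326) and scene (259,105). I'll carry it to the pan, turning the hand along with the base so that joint 6 keeps clear of its limit.

```bash
python3 -m pendant '[[12,23,0,0,0,0.05,1],[24,47,0,0,0,0.07,1],[24,47,0,0,0,0.07,1],[24,47,0,0,0,0.07,1],[24,47,0,0,0,0.07,1],[24,47,0,0,0,0.07,1],[24,47,0,0,0,0.07,1],[24,47,0,0,0,0.07,1],[14,25,0,0,0,0.05,1],[0,0,0,0,0,0,1],[0,0,0,0,0,0,1]]'; python3 - <<'E'
from h import *
o=r.observe();print((np.array([.665,.2295,.0735])-o["tcp_pos"])*1000,np.round(o["q"],2))
p,D=r.snapshot("scene");cv2.imwrite(f"pics/scene3.png",p[:,:,::-1])
p,D=r.snapshot("wrist");cv2.imwrite(f"pics/wrist3.png",p[:,:,::-1])
E
```

```text
time_s: 6.05
tcp_pos: [0.6617, 0.2292, 0.1503]
tool_rot: [-0.672, 0.674, -0.219, 0.217]
contact_force: [-0.7, -0.8, -2.6]
width: 0.379
[  3.25952269   0.32640242 -76.82869591] [ 0.33  0.61  0.21  1.18 -0.    2.53]
```

View pics/scene3.png

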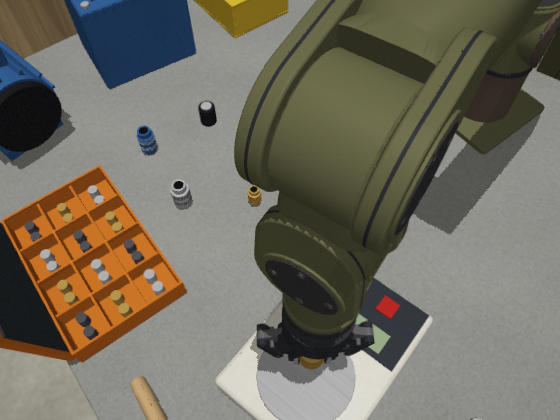

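View pics/wrist3.png

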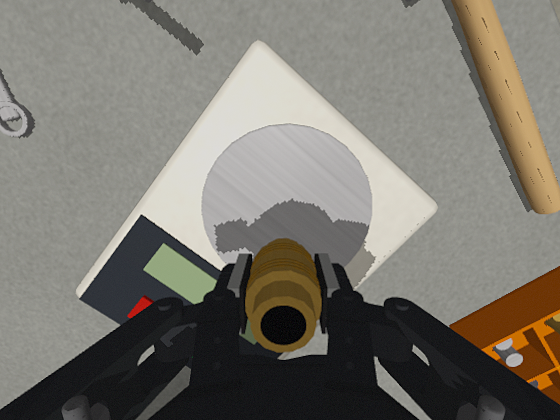

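Scene and wrist views: the coupling is upright over the pan, and nothing is in the way. I'll lower it most of the way.

```bash
python3 -m pendant '[[2,0,-15,0,0,0,1],[1,0,-20,0,0,0,1],[0,0,-20,0,0,0,1],[0,0,-12,0,0,0,1],[0,0,-4,0,0,0,1],[0,0,0,0,0,0,1]]'; python3 -m pendant '[[0,0,-2,0,0,0,1],[0,0,0,0,0,0,1]]'
```

```text
time_s: 6.9
tcp_pos: [0.6661, 0.2299, 0.0814]
tool_rot: [0.673, -0.673, 0.218, -0.218]
contact_force: [0.8, 0.6, -2.1]
width: 0.386
time_s: 7.15
tcp_pos: [0.6664, 0.2301, 0.0799]
tool_rot: [0.673, -0.672, 0.218, -0.218]
contact_force: [0.3, 0.8, -1.3]
width: 0.382
```

```bash
python3 -m pendant '[[0,0,-2,0,0,0,1],[0,0,0,0,0,0,1]]'; python3 -m pendant '[[0,0,-1.5,0,0,0,1],[0,0,0,0,0,0,1]]';  python3 -m pendant '[[0,0,-1,0,0,0,1],[0,0,0,0,0,0,1]]'
```

```text
time_s: 7.4
tcp_pos: [0.6659, 0.23, 0.0772]
tool_rot: [-0.673, 0.673, -0.218, 0.218]
contact_force: [-0.1, -0.6, -1.3]
width: 0.384
time_s: 7.65
tcp_pos: [0.6659, 0.23, 0.0756]
tool_rot: [-0.673, 0.673, -0.218, 0.218]
contact_force: [0.1, 0.3, -2.5]
width: 0.382
time_s: 7.9
tcp_pos: [0.666, 0.23, 0.0747]
tool_rot: [-0.673, 0.673, -0.218, 0.218]
contact_force: [-0.1, 0.3, -2.2]
width: 0.384
```

```bash
python3 -m pendant '[[0,0,-1,0,0,0,1],[0,0,0,0,0,0,1]]'; python3 -m pendant '[[0,0,-0.7,0,0,0,1],[0,0,0,0,0,0,1]]'
```

```text
time_s: 8.15
tcp_pos: [0.666, 0.23, 0.0737]
tool_rot: [-0.673, 0.673, -0.218, 0.218]
contact_force: [0.1, 0.6, -1.9]
width: 0.384
time_s: 8.4
tcp_pos: [0.6661, 0.23, 0.0736]
tool_rot: [0.673, -0.673, 0.218, -0.218]
contact_force: [-1.2, -0.8, 1.5]
width: 0.386
```

Contact felt at TCP z = 0.0736, matching the expected height. Releasing.

```bash
python3 -m pendant '[[0,0,0,0,0,0,0.1],[0,0,0,0,0,0,0],[0,0,0,0,0,0,-0.3],[0,0,0,0,0,0,-0.5],[0,0,0,0,0,0,-0.5],[0,0,0,0,0,0,-0.5]]'; python3 -m pendant '[[0,0,15,0,0,0,-0.5],[0,0,30,0,0,0,-0.5],[0,0,40,0,0,0,-0.5],[0,0,40,0,0,0,-0.5],[0,0,0,0,0,0,-0.5]]'; python3 - <<'E'
from h import *
o=r.observe();print((np.array([.5145,.155,.09])-o["tcp_pos"])*1000,np.round(o["q"],2))
p,D=r.snapshot("wrist");cv2.imwrite(f"pics/wrist4.png",p[:,:,::-1])
h=cv2.cvtColor(p,cv2.COLOR_RGB2HSV).astype(int)
H,S,V=[h[...,i] for i in range(3)]
for nm,m,z in(("green",(H>50)&(H<80)&(S>150),.054),("red",((H<6)|(H>174))&(S>170),.054),("dark",V<60,.12)):
    for s,c,mk in blobs(m,60):
        if s[4]<3000:print(nm,s.tolist(),c.round(1),plane("wrist",c,z,o).round(4))
E
```

```text
time_s: 9.15
tcp_pos: [0.6661, 0.23, 0.0731]
tool_rot: [0.673, -0.673, 0.218, -0.218]
contact_force: [-0.1, 0.5, 0.3]
width: 0.75
time_s: 9.78
tcp_pos: [0.6687, 0.2309, 0.2041]
tool_rot: [0.675, -0.671, 0.215, -0.221]
contact_force: [0.2, -0.4, -0.1]
width: 0.753
[-154.18939771  -75.90869266 -114.08367335] [0.33 0.59 0.32 1.29 0.   2.53]
green [208, 313, 23, 27, 350] [218.3 326.4] [0.518 0.152 0.054]
red [147, 276, 31, 27, 488] [162.  289.3] [0.4983 0.2276 0.054 ]
dark [270, 214, 22, 21, 342] [280.3 223.7] [0.6653 0.23   0.12  ]
dark [551, 265, 9, 17, 100] [555.6 273.6] [0.831  0.0536 0.12  ]
dark [548, 372, 12, 12, 66] [555.2 376.7] [ 0.7889 -0.0527  0.12  ]
```

View pics/wrist4.png

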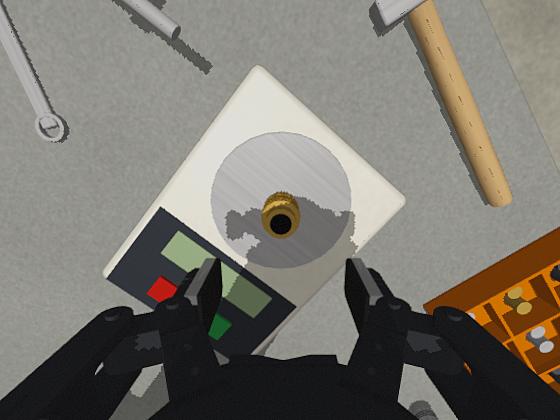

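Wrist view: the coupling stands on the pan with its hole at (280,224), giving (0.665,0.230), about on the pan's centre. The green key at (218,326) is partly hidden. I'll move above it with the fingers shut.

```bash
python3 -m pendant '[[-14,-6,0,0,0,0,0],[-35,-17,0,0,0,0,1],[-35,-18,0,0,0,0,1],[-35,-18,0,0,0,0,1],[-35,-17,0,0,0,0,1],[0,0,-40,0,0,0,1],[0,0,-40,0,0,0,1],[0,0,0,0,0,0,1]]'; python3 - <<'E'
from h import *
o=r.observe();print((np.array([.5147,.155,.07])-o["tcp_pos"])*1000)
p,D=r.snapshot("wrist");cv2.imwrite(f"pics/wrist5.png",p[:,:,::-1])
h=cv2.cvtColor(p,cv2.COLOR_RGB2HSV).astype(int)
H,S,V=[h[...,i] for i in range(3)]
for nm,m,z in(("green",(H>50)&(H<80)&(S>150),.054),("red",((H<6)|(H>174))&(S>170),.054)):
    for s,c,mk in blobs(m,60):
        if s[4]<3000:print(nm,s.tolist(),c.round(1),plane("wrist",c,z,o).round(4))
p,D=r.snapshot("scene");cv2.imwrite(f"pics/scene5.png",p[:,:,::-1])
E
```

```text
time_s: 10.82
tcp_pos: [0.5082, 0.1528, 0.1149]
tool_rot: [-0.671, 0.674, -0.221, 0.216]
contact_force: [-0.3, -0.5, 0.3]
width: -0.002
[  6.48030566   2.18136134 -44.86350829]
green [263, 196, 53, 50, 1387] [288.9 220.7] [0.5149 0.156  0.054 ]
red [182, 129, 56, 57, 1677] [209.8 157.3] [0.4975 0.2253 0.054 ]
```

View pics/wrist5.png

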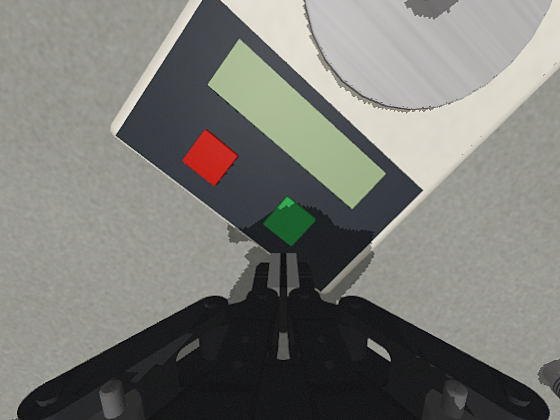

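View pics/scene5.png

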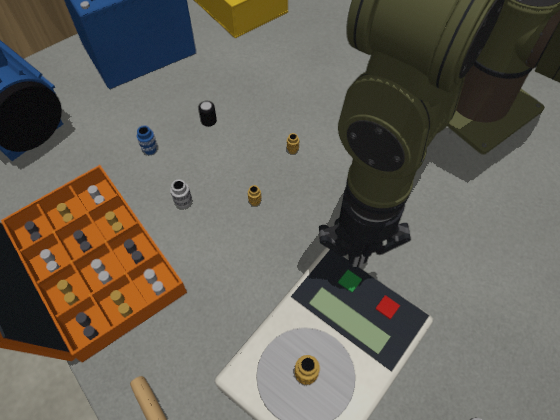

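Wrist view: the green key is at (289,221), giving (0.515,0.156), and the red key at (210,157). Scene view: the coupling is standing on the pan at (307,370). I'll go down to just above the green key.

```bash
python3 -m pendant '[[4,2,-15,0,0,0,1],[2,1,-20,0,0,0,1],[0,0,-12,0,0,0,1],[0,0,-3,0,0,0,1],[0,0,0,0,0,0,1]]'; python3 -m pendant '[[0,0,-2,0,0,0,1],[0,0,0,0,0,0,1]]'
```

```text
time_s: 11.55
tcp_pos: [0.5183, 0.1571, 0.0683]
tool_rot: [0.673, -0.673, 0.218, -0.218]
contact_force: [-0.6, -0.0, -0.9]
width: -0.003
time_s: 11.8
tcp_pos: [0.5183, 0.1571, 0.0664]
tool_rot: [0.673, -0.673, 0.218, -0.218]
contact_force: [0.1, 0.7, 0.6]
width: -0.003
```

```bash
python3 -m pendant '[[-3.2,-1.3,-4,0,0,0,1],[0,0,-3,0,0,0,1],[0,0,0,0,0,0,1]]'; python3 -m pendant '[[0,0,-2,0,0,0,1],[0,0,0,0,0,0,1]]';python3 -m pendant '[[0,0,-1.5,0,0,0,1],[0,0,0,0,0,0,1]]'
```

```text
time_s: 12.18
tcp_pos: [0.5144, 0.1556, 0.0587]
tool_rot: [-0.672, 0.673, -0.218, 0.218]
contact_force: [-0.2, 0.2, 0.8]
width: 0.002
time_s: 12.42
tcp_pos: [0.5148, 0.1557, 0.057]
tool_rot: [-0.673, 0.673, -0.218, 0.218]
contact_force: [0.4, -0.0, 0.5]
width: 0.002
time_s: 12.68
tcp_pos: [0.5148, 0.1557, 0.0555]
tool_rot: [-0.673, 0.673, -0.218, 0.218]
contact_force: [-0.1, -0.8, -0.4]
width: 0.001
```

```bash
for i in 1; do python3 -m pendant '[[0,0,-1,0,0,0,1],[0,0,0,0,0,0,1]]'; python3 -m pendant '[[0,0,-0.7,0,0,0,1],[0,0,0,0,0,0,1]]'; done
```

```text
time_s: 12.92
tcp_pos: [0.5148, 0.1557, 0.0545]
tool_rot: [-0.673, 0.673, -0.218, 0.218]
contact_force: [0.1, -0.3, -0.4]
width: -0.001
time_s: 13.18
tcp_pos: [0.5149, 0.1557, 0.0541]
tool_rot: [0.673, -0.673, 0.218, -0.218]
contact_force: [-0.5, 0.2, 2.6]
width: 0.0
```

```bash
python3 -m pendant '[[0,0,-1,0,0,0,1]]'; python3 -m pendant '[[0,0,-1,0,0,0,1]]'
```

```text
time_s: 13.3
tcp_pos: [0.5149, 0.1557, 0.0532]
tool_rot: [0.673, -0.673, 0.218, -0.218]
contact_force: [-1.1, -0.2, 5.3]
width: -0.003
time_s: 13.42
tcp_pos: [0.515, 0.1557, 0.0525]
tool_rot: [0.673, -0.673, 0.218, -0.218]
contact_force: [-3.8, -1.3, 14.3]
width: -0.001
```

The key has given way and is at its stop, with 14 N on it. Holding it, then releasing.

```bash
python3 -m pendant '[[0,0,0,0,0,0,1],[0,0,0,0,0,0,1]]'; python3 -m pendant '[[0,0,0,0,0,0,1],[0,0,0,0,0,0,1]]'; python3 -m pendant '[[0,0,10,0,0,0,1],[0,0,30,0,0,0,1],[0,0,50,0,0,0,1],[-20,-20,50,0,0,0,1],[-20,-20,0,0,0,0,1],[0,0,0,0,0,0,1],[0,0,0,0,0,0,1]]'; python3 - <<'E'
from h import *
for n in("scene","top"):
  p,D=r.snapshot(n);cv2.imwrite(f"pics/{n}6.png",p[:,:,::-1])
print(r.observe()["contact_force"],r.observe()["time_s"])
E
```

```text
time_s: 13.68
tcp_pos: [0.5149, 0.1557, 0.0525]
tool_rot: [0.673, -0.673, 0.218, -0.218]
contact_force: [-2.0, 0.3, 7.2]
width: -0.005
time_s: 13.92
tcp_pos: [0.5149, 0.1557, 0.0525]
tool_rot: [0.673, -0.673, 0.218, -0.218]
contact_force: [-1.5, -0.9, 6.9]
width: 0.002
time_s: 14.8
tcp_pos: [0.4751, 0.1159, 0.1917]
tool_rot: [0.673, -0.673, 0.218, -0.218]
contact_force: [0.5, 0.7, 0.6]
width: -0.002
[-0.89300051 -0.84437727 -0.17992311] 14.9
```

View pics/scene6.png

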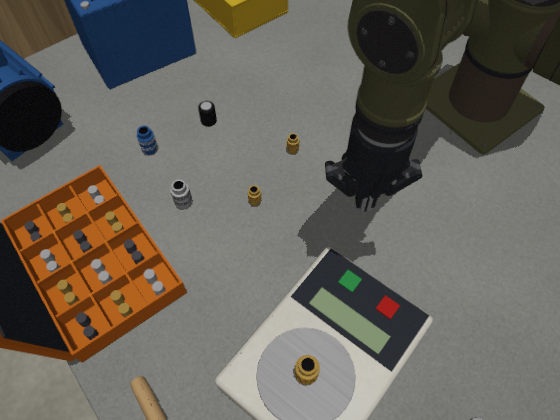

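View pics/top6.png

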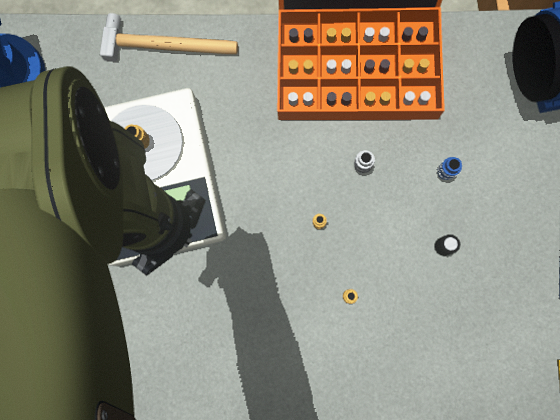

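Scene view: the coupling stands upright on the pan at (307,370), and the hand is clear of everything. Top view: the other fittings have not moved. Handing in.

```bash
python3 - <<'E'
from workcell import r
print(r.finish_job())
E
```

```text
the job is handed in; nothing more can be done
None
```

I weighed the coupling and handed the job in at about 15 s; no verdict was reported.

- **Coupling:** I took the largest of the three brass fittings (about 60 mm tall; the other two are about 45 mm). I lowered it onto the pan until contact showed at the expected height, with a few newtons, then released it. A wrist view put it at (0.665, 0.230), within about 1 mm of the measured pan centre. It was still upright in the last scene view, taken after the key press.
- **Green key:** I pressed it straight down with the fingers shut until it had moved 1.5 mm. The highest force I read was about 14 N, settling to about 7 N. It stayed above 4 N for about 0.6 s before I let go.
- **Red key and other parts:** I did not touch the red key, and the other fittings had not moved. The hand was clear of everything at hand-in.
- **Checks:** None failed. The top view could not confirm the keypad or the whole pan because the arm was in the way. The pan's outline could not be found in the scene view, so its position came from the top view and agreed with the keys' positions to about 2 mm.

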